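# Read a cartridge's data plate with the sloping trigger plunger

### The job

First turn the cartridge on its round pad so that its data plate squarely faces the reader's window, and leave it standing upright in the middle of the pad. Then push the trigger box's sloping spring plunger all the way down until you feel its stop, keep it there for a full second without forcing it (45 N at the very most), and let it spring back out. Disturb nothing else on the bench.

Things in the scene. Friction and masses are not known exactly. Their poses are not given: they have to be found in the camera images.
- station: fixed reading station: grey base plate 190 (x) by 100 (y) by 8 mm, a black round pad near its -x end and a grey reader block (60 by 90 mm, top 75 mm above the bench) at its +x end. Origin under the plate's centre, on the bench; +x points from the pad to the reader block; yaw varies
- pad (a point): centre of the top of the round pad (80 mm across), 14 mm above the bench, 65 mm in front of the reader's window; axes as the station
- window (a point): centre of the dark reader window on the block's face that looks at the pad (along the station's -x), 50 mm above the bench; axes as the station
- cartridge: loose upright aluminium cylinder on the pad: 52 mm diameter, 126 mm high, about 0.35 kg. Origin at the centre of its underside, z up, +x towards its data plate. Its side is clear to grip from 75 to 118 mm above its underside. A dark ridge 5 mm high on the lid runs from the axis towards the plate side and shows the plate's direction from above
- plate (a point): centre of the outer face of the cartridge's only data plate (dark frame with pale face, 26 mm wide, 44 mm tall, stands 3 mm proud), 28.7 mm from the cartridge's axis, 50 mm above its underside; x points out of the plate
- trigger: fixed trigger box: grey base 125 (x) by 90 (y) by 45 mm with a sloping block and a steel barrel 42 mm across on top. Origin on the bench under the base (its centre 5 mm to -x of the origin). The plunger's axis leans 30 degrees (0.524 rad) from vertical towards the box's +x; yaw varies
- head (a point): centre of the flat top of the plunger's black mushroom head, 36 mm in diameter, 11 mm thick, about 102 mm above the bench when out; z points outward along the plunger's axis (up and towards the box's +x), y is level
- plunger (a joint): how far the spring plunger is pressed along its axis, m; 0 fully out. Its inner hard stop is set differently each time, 8 to 17 mm in, and can only be felt: the spring alone pushes back with 3.5 N at first, 8 N at most at the stop; then the force climbs steeply. Springs out by itself. Pushing with 11 to 20 N holds it firmly on the stop; above 45 N damages it
- tape: bystander: roll of red tape lying flat, 68 mm across, 19 mm high
- tin: bystander: flat round blue tin, 72 mm across, 19 mm high
- carabiner: bystander: aluminium carabiner lying flat, about 115 by 60 mm, 18 mm high
- rivets: bystander: small open grey tray, 110 by 80 by 35 mm
- grease: bystander: grease jar, 60 mm across, 85 mm high
- driver: bystander: screwdriver lying flat, about 200 mm long
- pliers: bystander: pliers lying flat, about 160 mm long, 16 mm high
Not all that is in view belongs to the job. What is shaped like the trigger but purple is not meant. Of the things shaped like the cartridge, the aluminium one is meant.

How it is judged:
By the outcome, as a careful person would: the job done as asked, in the order asked, and still so for the second after the job is handed in, with the robot touching nothing.
It also fails if it takes over 64 s, if anything falls off the work surface, if the arm or the gripper's body presses on something with over 40 N, if the wrist force passes 120 N, or if a joint passes its speed limit or range.

### The arm

A 7-joint arm with a two-finger parallel gripper is mounted at the origin on the work surface. World frame = base frame: x ahead of the robot, y to its left, z up, the work surface at z = 0. Lengths are in mm, angles in rad, forces in N, time in s.
With the tool pointing down it reaches from about 425 to 825 mm from the base axis. Payload 3.6 kg.
Tool frame: the origin (TCP) lies at the very end of the fingers, on their centre line; the grasp point (between the pads) lies 19 mm behind it; z points along the fingers, y is the line along which they close (so a half turn about z gives the same grasp; the last joint's range is limited). The gripper opens to 93 mm and grips with 3 to 60 N. Pads are 15 mm wide; open, the fingers measure 128 mm over their backs; the gripper's body (75 mm by 188 mm) begins 65 mm behind the grasp point.
Start: joints at [-1.27, 0.615, -0.013, 1.423, 0.008, 1.103, -0.04], TCP at [209.24, 615.37, 218.64] pointing down, gripper open.
Joint ranges: [-3.12, 3.12], [-0.3, 2.06], [-1.34, 1.32], [0.26, 2.42], [-1.36, 4.5], [0.01, 1.98], [-2.84, 2.84]. Speed limits (rad/s): [2.79, 2.79, 3.14, 3.14, 3.14, 3.14, 3.14].

### API

Orientations are given as a rotation vector (axis times angle).
In Python, from cell import * gives the robot as it stands.
- The arm moves only by the tool move_arm, never from a script. Its argument "steps" is a list of rows, each a list of 6 numbers: the shift along the tool's x, y, z in units of 25 mm (1.0 is 25 mm), then the turn, a rotation vector about the tool's x, y, z in units of 10 degrees (1.0 is 10 degrees). A call has exactly 10 rows; each row is the pose to reach, as a shift and turn from the pose commanded when the call began, along the tool's axes at that moment; what a row does not reach only later rows make up. A row lasts 1/8 s, in which the tool goes at most 62.5 mm and 10.7 degrees, less where a joint would pass 70% of its speed; a pose out of reach is approached as far as the arm can. A call with a gripper value outside its range is refused whole. "fingers" is the closure, from -1 (fully open) to 1 (shut), set as the call begins (left out, the last holds). The fingers move at their own pace and stop on an object; "grip_force" is the grip in N (left out, the last holds). Time passes only in rows, so rows that repeat a pose let the fingers close, or fill a call up. It gives the time, the measured TCP pose, the force, the opening and the grip force at its end, in the units of the state.
- sense(): the state, without advancing time (a new reading comes with each control period).
- camera(name): name is "side" or "top" or "wrist"; returns a dict with "frame" (480x640x3 uint8, red, green, blue), "z_map" (480x640 float32, mm along the optical axis (not along the pixel's ray), 0 where there is no reading), "intrinsics" (3x3 intrinsics, pixels), "rvec" (rotation vector, rad) and "tvec" (3), from world to camera coordinates, as OpenCV has them; the wrist camera has in their place "hand_eye" (4x4, takes a point from camera to tool coordinates, whose origin is the TCP and whose axes are the flange's). Camera axes: x right, y down, z forward; pixel columns grow to the right and rows downward; lengths in mm; the calibration is good to about 2 mm. A picture is of the moment at which its call begins: read the wrist's pose just before it.
- finish_job(): hands the job in; it is judged then, once.
The state is a dict: "t": time; "qpos": joint angles; "dq": joint speeds; "joint_torque": joint torques, N m; "position": TCP position; "tool_rot": TCP orientation; "contact_force": force on the tool from outside, world axes, zero at the start; "moment": the same for the moment, N m; "width": opening from 0.0 (shut) to 1.0 (fully open); "gripper_force": force on a finger pad.
Only numpy, scipy, OpenCV 4.12 (cv2) and the standard library are available. Lean on these libraries where they do the work, as an engineer would, in place of code of your own. Each camera call takes 0.05 s, during which the arm holds its last target. There are 200 camera calls.

## Working session

There is one attempt and no reset: what is moved stays moved. The work goes in short steps, Python scripts to look and compute and a tool call to move; the robot and the scene stay as the last step left them, time stands still between calls to the robot, and variables do not carry over. Pictures are saved under pics/ and viewed, at most 10 in all, crops included, and the job is handed in when it is done.

Besides the shell and the picture viewer there is one more tool, called after "Call:" in YAML: its name, and indented under it one key for each argument. move_arm: Moves the arm, as the interface text tells. Its arguments: {"type":"object","properties":{"steps":{"type":"array"},"fingers":{"type":"number"},"grip_force":{"type":"number"}},"required":["steps"]}

```bash
mkdir -p pics; cat > h.py <<'E'
from cell import *
import numpy as np, cv2, pickle
from scipy.spatial.transform import Rotation as R
def snap(n,tag):
    s=sense(); c=camera(n); c['s']=s; pickle.dump(c,open(f'pics/{tag}.pkl','wb'))
    cv2.imwrite(f'pics/{tag}.png',c['frame'][:,:,::-1]); return c
def load(tag): return pickle.load(open(f'pics/{tag}.pkl','rb'))
def w2c(c):
    if 'rvec' in c:
        return R.from_rotvec(np.ravel(c['rvec'])).as_matrix(), np.ravel(c['tvec'])
    T=np.eye(4);T[:3,:3]=R.from_rotvec(c['s']['tool_rot']).as_matrix();T[:3,3]=c['s']['position']
    M=np.linalg.inv(T@c['hand_eye']); return M[:3,:3],M[:3,3]
def world(c):  # 480x640x3 map
    v,u=np.mgrid[:480,:640]; K=c['intrinsics'];z=c['z_map']
    p=np.stack([(u-K[0,2])/K[0,0]*z,(v-K[1,2])/K[1,1]*z,z],-1)
    r,t=w2c(c); return (p-t)@r
def atz(c,u,v,z):
    r,t=w2c(c);K=c['intrinsics'];d=r.T@np.linalg.solve(K,[u,v,1]);o=-r.T@t
    return o+d*(z-o[2])/d[2]
def proj(c,P):
    r,t=w2c(c);q=c['intrinsics']@(r@np.array(P,float).T+t[:,None]) ; return (q[:2]/q[2]).T
E
python3 - <<'E'
from h import *
a=snap('top','t1');b=snap('side','s1')
cv2.imwrite('pics/both.png',cv2.resize(np.vstack([a['frame'],b['frame']])[:,:,::-1],None,fx=.625,fy=.625))
s=sense();print(s)
E
```

```text
{'t': 0.1, 'qpos': array([-1.26951469,  0.61584463, -0.01261134,  1.42470104,  0.00813366,
        1.10340093, -0.040411  ]), 'dq': array([ 0.00140794, -0.00214212,  0.00116176, -0.00350886, -0.00025893,
        0.00063399, -0.00138395]), 'joint_torque': array([ 6.78821034e-04, -4.60044193e+01,  2.09880536e-01, -1.66244996e+01,
       -6.11441955e-02,  1.69951556e-02,  1.02897343e-04]), 'position': array([209.03915906, 614.73258523, 217.59513523]), 'tool_rot': array([-0.51242354, -3.0991987 ,  0.00358345]), 'contact_force': array([ 0.38964499, -0.60684994, -0.64718037]), 'moment': array([ 0.00289443,  0.02333571, -0.03868373]), 'gripper_force': 0.0, 'width': 1.0042691928662029}
```

View pics/t1.png

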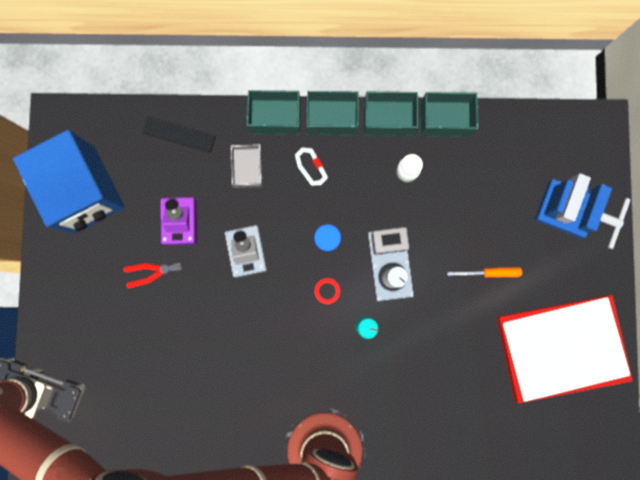

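View pics/s1.png

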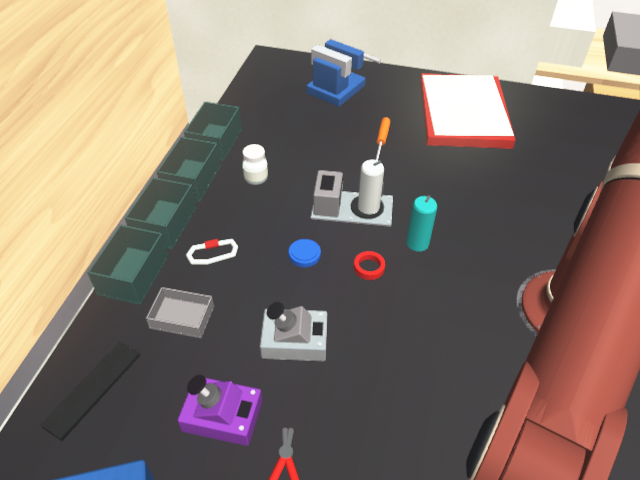

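Top view: station plate at about (391,264), with the reader block at (389,240) and the aluminium cartridge at (397,277). The teal cylinder at (368,328) is shaped like the cartridge but isn't aluminium. The grey trigger at (245,250) fits the description; the purple one at (178,220) is the decoy. I'll confirm both in an enlarged crop.

```bash
python3 - <<'E'
from h import *
a=load('t1');b=load('s1')
f=lambda c,x,y,w,h,W,H:cv2.resize(c['frame'][y:y+h,x:x+w,::-1],(W,H),interpolation=cv2.INTER_CUBIC)
A=f(a,355,220,70,90,311,400);B=f(a,215,215,70,90,311,400)
cv2.imwrite('pics/crop1.png',np.hstack([A,B]))
for n,c,box in [('station',a,(362,412,222,305)),('trig',a,(220,272,220,282))]:
    x0,x1,y0,y1=box; W=world(c)[y0:y1,x0:x1].reshape(-1,3)
    for lo,hi in [(2,20),(38,50),(68,80),(90,115),(130,150)]:
        m=(W[:,2]>lo)&(W[:,2]<hi)
        if m.sum()>8:
            p=W[m]; r=cv2.minAreaRect(p[:,:2].astype(np.float32)); print(n,lo,hi,m.sum(),p.mean(0).round(1),np.round(r[0],1),np.round(r[1],1),round(r[2],1))
print(proj(a,[[600,0,0],[600,100,0]]))
E
```

```text
station 2 20 1589 [ 482.1 -168.4    7.8] [ 505.7 -166.9] [227.1 136.2] 0.4
station 38 50 26 [ 514.4 -144.    43.2] [ 515.1 -167.5] [147.2  64.2] 19.3
station 68 80 742 [ 558.9 -168.1   74.6] [ 513.  -172.9] [157.4  90.6] 5.6
station 90 115 23 [ 455.7 -159.4  104.5] [ 457.9 -161.7] [48.1 17. ] 18.0
station 130 150 327 [ 463.  -176.8  139.3] [ 463.6 -176.7] [47.8 50.2] 0.1
trig 2 20 375 [533.7 222.8   4.5] [535.1 223.2] [169.4 142.2] 0.8
trig 38 50 818 [523.1 214.8  44.3] [530.3 219.1] [125.5  90.3] 12.2
trig 68 80 251 [529.4 218.5  73.4] [534.8 220.4] [48.1 65.5] 15.0
trig 90 115 135 [562.8 225.8 102.2] [560.7 224. ] [42.1 33.7] 42.3
[[326.44510319 228.14492561]
 [290.46524545 227.70358093]]
```

View pics/crop1.png

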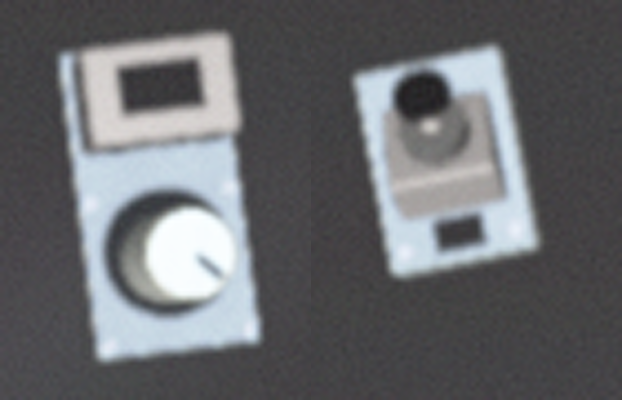

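The crop confirms both. Left panel: aluminium cartridge with its ridge running from about (197,258) to (222,277), so the plate points away from the reader at about -127° world. The station's +x is at about 6°. Right panel: the grey trigger's head is at (422,95) and leans towards image-up, which is the box's +x, at about 12° yaw.

```bash
cat >> h.py <<'E'
def down(yaw_y): # tool pointing down with tool y at heading yaw_y deg
    y=np.array([np.cos(np.radians(yaw_y)),np.sin(np.radians(yaw_y)),0]);z=np.array([0,0,-1.]);return np.stack([np.cross(y,z),y,z],1)
def delta(p,M,base=None):
    s=base or sense();r=R.from_rotvec(s['tool_rot']).as_matrix()
    d=r.T@(np.array(p)-s['position'])/25; w=np.degrees(R.from_matrix(r.T@M).as_rotvec())/10
    print('delta',d.round(2),w.round(2))
E
python3 - <<'E'
from h import *
c=snap('wrist','w0');print(c['hand_eye'].round(3),c['intrinsics'])
delta([450,235,330],down(27.6))
E
```

```text
[[ 1.00000e-03 -9.69000e-01 -2.48000e-01  6.77810e+01]
 [ 1.00000e+00  1.00000e-03  0.00000e+00 -5.93000e-01]
 [ 0.00000e+00 -2.48000e-01  9.69000e-01 -1.64905e+02]
 [ 0.00000e+00  0.00000e+00  0.00000e+00  1.00000e+00]] [[378.79663106   0.         318.15778462]
 [  0.         378.79663106 236.78570946]
 [  0.           0.           1.        ]]
delta [-14.01 -11.29  -4.47] [-0.01  0.    4.36]
```

```bash
python3 - <<'E'
from h import *
delta([510,235,310],down(24.7))
E
```

```text
delta [-16.29 -10.52  -3.67] [-0.01  0.    4.65]
```

Call:
move_arm:
  steps:
    - [-1.6,-1.05,-1.2,0,0,0.5]
    - [-3.6,-2.3,-3,0,0,1]
    - [-5.6,-3.6,-3.7,0,0,1.6]
    - [-7.6,-4.9,-3.7,0,0,2.2]
    - [-9.6,-6.2,-3.7,0,0,2.8]
    - [-11.6,-7.5,-3.7,0,0,3.3]
    - [-13.3,-8.6,-3.7,0,0,3.8]
    - [-14.8,-9.6,-3.7,0,0,4.2]
    - [-16.3,-10.5,-3.7,0,0,4.65]
    - [-16.3,-10.5,-3.7,0,0,4.65]
  fingers: -1

```text
t: 1.4
position: [512.7, 231.0, 310.9]
tool_rot: [1.704, 2.636, -0.003]
contact_force: [-0.5, 0.3, 0.2]
width: 0.998
gripper_force: 0.0
```

```bash
python3 - <<'E'
from h import *
c=snap('wrist','w1');s=c['s'];print(s['t'],s['position'],s['qpos'],s['contact_force'])
W=world(c).reshape(-1,3);k=np.linalg.norm(W[:,:2]-[530,219],axis=1)<110
W=W[k&(c['z_map'].ravel()>0)]
for lo,hi in [(-5,5),(40,48),(70,85),(88,115)]:
    p=W[(W[:,2]>lo)&(W[:,2]<hi)];r=cv2.minAreaRect(p[:,:2].astype(np.float32));print(lo,len(p),np.median(p[:,2]),np.round(r[0],1),np.round(r[1],1),round(r[2],1))
cv2.imwrite('pics/w1b.png',cv2.resize(c['frame'][:,:,::-1],(800,600)))
delta([440,-165,280],down(-87))
E
```

```text
1.4 [512.72106155 231.0374748  310.87605282] [-0.64984991  0.40877723  0.28299874  1.54161301 -0.11569009  1.20837539
  0.0751797 ] [-0.48410086  0.26137421  0.2185872 ]
-5 14810 -1.2345803900408883 [530.1 218.9] [219.4 219.1] 22.6
40 4140 43.7866460936951 [531.  220.1] [124.7  89.9] 12.4
70 1487 73.72398320631089 [535.4 220.6] [44.  64.8] 10.3
88 830 102.282981113156 [564.1 227.6] [32.9 34.9] 12.5
delta [-13.34  -9.21   1.24] [-0.000e+00  1.000e-02  1.115e+01]
```

View pics/w1b.png

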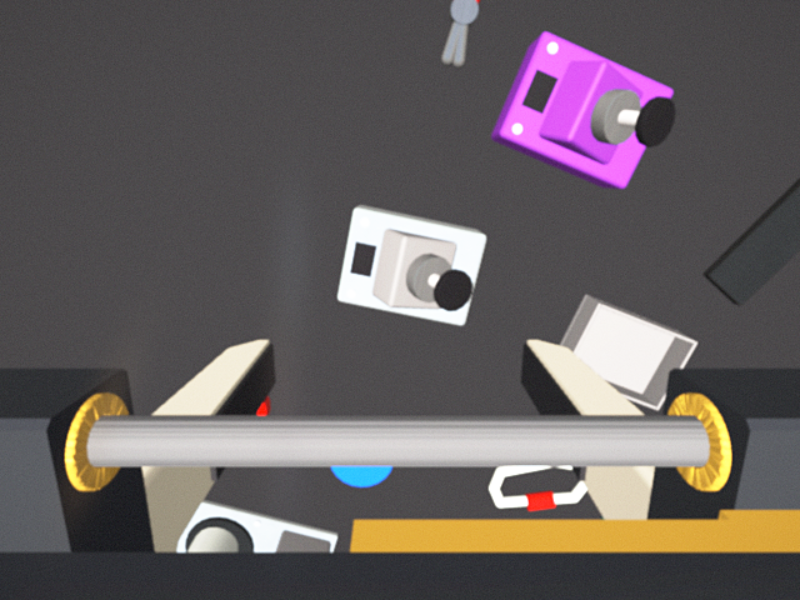

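The trigger is confirmed: base centre (531,220), yaw 12.4°, head top about (564,227.5,102). Its head is at (453,290) in the picture and the purple decoy is separate. Next I'll look at the station.

```bash
python3 - <<'E'
from h import *
delta([485,-172,310],down(-87))
E
```

```text
delta [-14.34  -7.69   0.04] [-0.000e+00  1.000e-02  1.115e+01]
```

Call:
move_arm:
  steps:
    - [-1.4,-0.8,0,0,0,0.8]
    - [-3.2,-1.7,0,0,0,1.8]
    - [-5.2,-2.8,0,0,0,2.8]
    - [-7.2,-3.8,0,0,0,3.8]
    - [-9.2,-4.9,0,0,0,4.8]
    - [-11,-5.9,0,0,0,5.8]
    - [-12.5,-6.7,0,0,0,6.8]
    - [-13.5,-7.3,0,0,0,7.8]
    - [-14.1,-7.6,0,0,0,8.8]
    - [-14.35,-7.7,0,0,0,9.8]

```text
t: 2.7
position: [485.8, -169.9, 310.9]
tool_rot: [-3.108, -0.45, 0.0]
contact_force: [0.9, 0.5, 0.6]
width: 1.002
gripper_force: 0.0
```

Call:
move_arm:
  steps:
    - [0,0,0,0,0,0.7]
    - [0,0,0,0,0,1.35]
    - [0,0,0,0,0,1.35]
    - [0,0,0,0,0,1.35]
    - [0,0,0,0,0,1.35]
    - [0,0,0,0,0,1.35]
    - [0,0,0,0,0,1.35]
    - [0,0,0,0,0,1.35]
    - [0,0,0,0,0,1.35]
    - [0,0,0,0,0,1.35]

```text
t: 3.95
position: [485.7, -170.8, 311.1]
tool_rot: [3.14, 0.088, -0.0]
contact_force: [0.7, 0.5, 0.1]
width: 0.994
gripper_force: 0.0
```

```bash
python3 - <<'E'
from h import *
c=snap('wrist','w2');s=c['s'];print(s['t'],s['position'],s['qpos'],s['contact_force'])
W=world(c).reshape(-1,3);k=(np.linalg.norm(W[:,:2]-[506,-170],axis=1)<115)&(c['z_map'].ravel()>200)
W=W[k]
for lo,hi in [(4,11),(11.5,18),(70,80),(134,150)]:
    p=W[(W[:,2]>lo)&(W[:,2]<hi)];r=cv2.minAreaRect(p[:,:2].astype(np.float32));print(lo,len(p),np.median(p[:,2]),np.round(r[0],1),np.round(r[1],1),round(r[2],1),p[:,:2].mean(0).round(1),np.round(cv2.minEnclosingCircle(p[:,:2].astype(np.float32))[0],1))
uv=proj(c,[[463,-177,140],[506,-170,8]]);print(uv)
u,v=np.clip(uv[0],[110,80],[530,400]).astype(int)
g=c['frame'][v-80:v+80,u-107:u+107,::-1];print('crop origin',u-107,v-80)
cv2.imwrite('pics/w2b.png',cv2.resize(g,(800,598),interpolation=cv2.INTER_CUBIC))
E
```

```text
3.95 [ 485.69964204 -170.76944842  311.13790923] [-0.28126805  0.41200837  0.85939972  1.67679279 -0.3305416   1.20585136
 -0.85808411] [0.70503693 0.52486262 0.13314586]
4 3367 6.778038551414351 [ 468.6 -181.6] [121.4  99.9] 7.6 [ 485.9 -181.1] [ 469.1 -181.6]
11.5 1261 12.847010980544777 [ 477.4 -181.9] [78.9 60.4] 89.8 [ 483.9 -183.3] [ 468.3 -181.7]
70 5217 73.99999102382208 [ 530.9 -173.2] [122.5  89.8] 7.6 [ 561.6 -169.2] [ 535.9 -172.5]
134 2170 138.61276853312006 [ 464.1 -178.5] [50.  49.5] 80.4 [ 465.3 -178.2] [ 464.1 -178.5]
[[322.60341581 242.74868902]
 [317.75834424 180.48166306]]
crop origin 215 162
```

View pics/w2b.png

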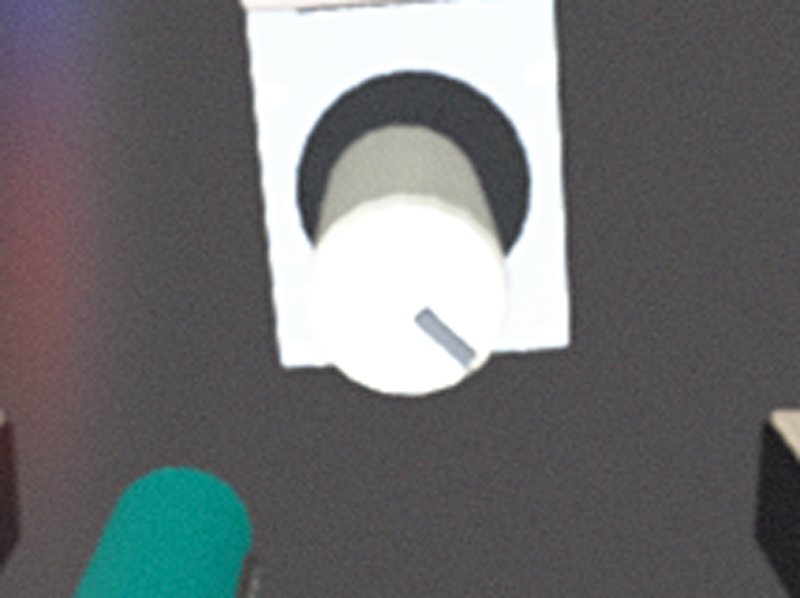

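```bash
python3 - <<'E'
from h import *
c=load('w2');k=3.738
P=lambda x,y,z:atz(c,215+x/k,162+y/k,z)[:2]
pc=P(414,186,14);lc=P(407.5,296,140);a=P(417,311,145);b=P(472,361,145)
print('pad',pc,'lid',lc,'ridge ang',np.degrees(np.arctan2(*(b-a)[::-1])),np.degrees(np.arctan2(*(b-lc)[::-1])),a,b)
# station edges at z=8 from crop
for q in [((258,100),(282,365)),((557,50),(569,345)),((282,366),(569,345))]:
    d=P(*q[1],8)-P(*q[0],8);print('edge',np.degrees(np.arctan2(d[1],d[0])))
# block top + depth
W=world(c).reshape(-1,3);n=(np.linalg.norm(W[:,:2]-[506,-170],axis=1)<135)&(W[:,2]>69)&(W[:,2]<80)&(W[:,0]>520)&(c['z_map'].ravel()>200)
r=cv2.minAreaRect(W[n][:,:2].astype(np.float32));print('block',r)
t=load('t1');W=world(t)[222:305,362:412].reshape(-1,3);n=(W[:,2]>69)&(W[:,2]<80)&(W[:,0]>520);print('top block',cv2.minAreaRect(W[n][:,:2].astype(np.float32)))
# plate corners
print('corners',P(282,366,8),P(569,345,8))
E
```

```text
pad [ 468.73605192 -182.03010254] lid [ 464.55740851 -178.20597521] ridge ang -129.93777887551641 -130.56248118938808 [ 462.2596378  -180.57899959] [ 450.33732065 -194.81884031]
edge -172.83818775132488
edge -172.6821732615485
edge -82.36739789295444
block ((562.0042114257812, -169.03121948242188), (59.971797943115234, 89.96719360351562), 7.611995697021484)
top block ((560.6326904296875, -168.4424285888672), (61.09476089477539, 90.55363464355469), 6.514566421508789)
corners [ 401.83317866 -140.45342343] [ 415.05076001 -239.08644029]
```

```bash
python3 - <<'E'
from h import *
delta([464.5,-178.3,94],down(-88))
E
```

```text
delta [-0.86  0.25  8.69] [0.   0.   0.12]
```

Call:
move_arm:
  steps:
    - [-0.5,0.15,0.5,0,0,0.1]
    - [-0.86,0.25,1.5,0,0,0.12]
    - [-0.86,0.25,3,0,0,0.12]
    - [-0.86,0.25,4.5,0,0,0.12]
    - [-0.86,0.25,5.8,0,0,0.12]
    - [-0.86,0.25,7,0,0,0.12]
    - [-0.86,0.25,8,0,0,0.12]
    - [-0.86,0.25,8.5,0,0,0.12]
    - [-0.86,0.25,8.7,0,0,0.12]
    - [-0.86,0.25,8.7,0,0,0.12]

```text
t: 5.25
position: [464.9, -178.4, 94.0]
tool_rot: [3.141, 0.055, 0.001]
contact_force: [0.6, -0.1, -0.5]
width: 1.0
gripper_force: 0.0
```

```bash
python3 - <<'E'
from h import *
s=sense();print(s['position'],s['contact_force'])
c=snap('wrist','w3')
W=world(c).reshape(-1,3);k=(np.linalg.norm(W[:,:2]-[464,-178],axis=1)<40)&(W[:,2]>132)&(W[:,2]<150)
p=W[k];print(cv2.minEnclosingCircle(p[:,:2].astype(np.float32)),np.median(p[:,2]))
E
```

```text
[ 464.94179277 -178.41942072   94.03244149] [ 0.55650723 -0.1129451  -0.48246173]
((465.2579345703125, -178.0319061279297), 25.37635040283203) 138.60039897891158
```

Call:
move_arm:
  steps:
    - [0,0,0,0,0,0]
    - [0,0,0,0,0,0]
    - [0,0,0,0,0,0]
    - [0,0,0,0,0,0]
    - [0,0,0,0,0,0]
    - [0,0,0,0,0,0]
    - [0,0,0,0,0,0]
    - [0,0,0,0,0,0]
    - [0,0,0,0,0,0]
    - [0,0,0,0,0,0]
  fingers: 1
  grip_force: 25

```text
t: 6.55
position: [464.6, -178.0, 93.7]
tool_rot: [-3.141, -0.056, 0.0]
contact_force: [-0.9, 0.7, 1.3]
width: 0.552
gripper_force: 25.0
```

```bash
python3 - <<'E'
from h import *
s=sense();print(s['position'],s['qpos'].round(2));c=snap('wrist','w4')
W=world(c).reshape(-1,3);k=(np.linalg.norm(W[:,:2]-[464,-178],axis=1)<40)&(W[:,2]>132)&(W[:,2]<150)
p=W[k];print(cv2.minEnclosingCircle(p[:,:2].astype(np.float32)),np.median(p[:,2]))
E
```

```text
[ 464.5985731  -178.01569363   93.6651803 ] [-0.1   0.64  0.65  2.01 -0.61  0.69 -0.6 ]
((473.95556640625, -177.68405151367188), 38.71588897705078) 138.75436578623717
```

```bash
python3 - <<'E'
from h import *
s=sense();r=R.from_rotvec(s['tool_rot']).as_matrix();y=np.degrees(np.arctan2(r[1,1],r[0,1]));print(y)
delta([468.3,-181.7,97.5],down(y+137.8))
E
```

```text
-87.97853260551395
delta [ 0.14  0.15 -0.15] [ -0.    -0.   -13.78]
```

Call:
move_arm:
  steps:
    - [0,0,-0.08,0,0,0]
    - [0,0,-0.16,0,0,0]
    - [0.03,0.03,-0.16,0,0,-0.5]
    - [0.06,0.06,-0.16,0,0,-1.3]
    - [0.1,0.1,-0.16,0,0,-2.2]
    - [0.14,0.15,-0.16,0,0,-3.1]
    - [0.14,0.15,-0.16,0,0,-4]
    - [0.14,0.15,-0.16,0,0,-4.9]
    - [0.14,0.15,-0.16,0,0,-5.8]
    - [0.14,0.15,-0.16,0,0,-6.7]

```text
t: 7.85
position: [467.8, -182.1, 97.5]
tool_rot: [2.585, 1.786, -0.001]
contact_force: [-0.4, -0.5, -3.0]
width: 0.558
gripper_force: 25.0
```

Call:
move_arm:
  steps:
    - [0,0,0,0,0,-0.9]
    - [0,0,0,0,0,-1.8]
    - [0,0,0,0,0,-2.7]
    - [0,0,0,0,0,-3.6]
    - [0,0,0,0,0,-4.5]
    - [0,0,0,0,0,-5.4]
    - [0,0,0,0,0,-6.2]
    - [0,0,0,0,0,-6.8]
    - [0,0,0,0,0,-7.08]
    - [0,0,0,0,0,-7.08]

```text
t: 9.1
position: [468.0, -182.1, 97.5]
tool_rot: [-1.081, -2.949, 0.0]
contact_force: [-0.5, 1.0, -2.4]
width: 0.556
gripper_force: 25.0
```

```bash
python3 - <<'E'
from h import *
s=sense();r=R.from_rotvec(s['tool_rot']).as_matrix();y=np.degrees(np.arctan2(r[1,1],r[0,1]));print(y,s['position'],s['qpos'].round(2),s['contact_force'])
a=snap('top','t2');b=snap('side','s2');c=snap('wrist','w5')
f=lambda c,x,y,w,h,W,H:cv2.resize(c['frame'][y:y+h,x:x+w,::-1],(W,H),interpolation=cv2.INTER_CUBIC)
cv2.imwrite('pics/c2.png',np.hstack([f(b,290,120,120,130,400,433),f(c,160,120,300,325,400,433)]))
delta([468.3,-181.7,93.7],down(49.8))
E
```

```text
49.73692402139536 [ 468.00012532 -182.12184067   97.53522248] [ 0.36  0.56 -0.04  1.98  0.04  0.6   1.15] [-0.5079288   0.97420151 -2.40034563]
delta [0.   0.01 0.16] [-0.  0. -0.]
```

View pics/c2.png

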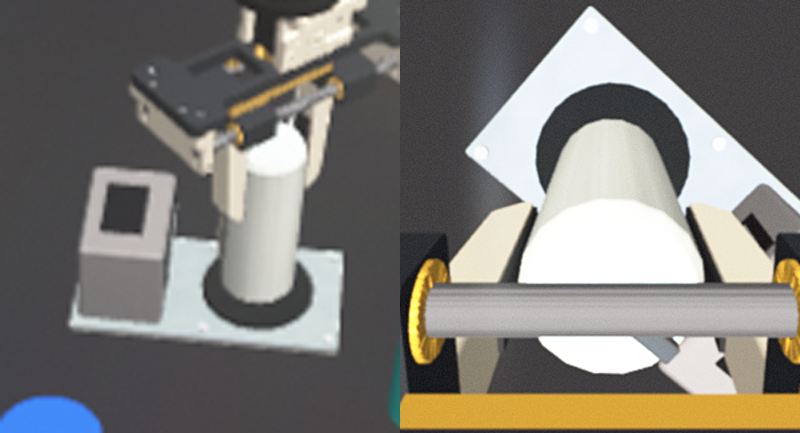

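The ridge (right panel, about (655,348)) now points at the reader block. I'll lower the cartridge and check the contact.

Call:
move_arm:
  steps:
    - [0,0.01,0.04,0,0,0]
    - [0,0.01,0.08,0,0,0]
    - [0,0.01,0.11,0,0,0]
    - [0,0.01,0.13,0,0,0]
    - [0,0.01,0.15,0,0,0]
    - [0,0.01,0.16,0,0,0]
    - [0,0.01,0.16,0,0,0]
    - [0,0.01,0.16,0,0,0]
    - [0,0.01,0.16,0,0,0]
    - [0,0.01,0.16,0,0,0]

```text
t: 10.5
position: [468.4, -181.6, 93.7]
tool_rot: [1.079, 2.95, -0.0]
contact_force: [-0.1, -0.9, -2.3]
width: 0.555
gripper_force: 25.0
```

Call:
move_arm:
  steps:
    - [0,0,0.01,0,0,0]
    - [0,0,0.02,0,0,0]
    - [0,0,0.03,0,0,0]
    - [0,0,0.03,0,0,0]
    - [0,0,0.03,0,0,0]
    - [0,0,0.03,0,0,0]
    - [0,0,0.03,0,0,0]
    - [0,0,0.03,0,0,0]
    - [0,0,0.03,0,0,0]
    - [0,0,0.03,0,0,0]

```text
t: 11.75
position: [468.5, -181.8, 93.6]
tool_rot: [1.079, 2.95, -0.0]
contact_force: [-2.6, -0.4, 4.2]
width: 0.554
gripper_force: 25.0
```

Call:
move_arm:
  steps:
    - [0,0,0,0,0,0]
    - [0,0,0,0,0,0]
    - [0,0,0,0,0,0]
    - [0,0,0,0,0,0]
    - [0,0,0,0,0,0]
    - [0,0,0,0,0,0]
    - [0,0,0,0,0,0]
    - [0,0,0,0,0,0]
    - [0,0,0,0,0,0]
    - [0,0,0,0,0,0]
  fingers: -1

```text
t: 13.0
position: [468.4, -181.6, 92.9]
tool_rot: [-1.079, -2.95, 0.0]
contact_force: [-0.8, 0.8, 0.1]
width: 1.0
gripper_force: 0.0
```

Call:
move_arm:
  steps:
    - [0,0,-0.3,0,0,0]
    - [0,0,-1,0,0,0]
    - [0,0,-2,0,0,0]
    - [0,0,-3.5,0,0,0]
    - [0,0,-5,0,0,0]
    - [0,0,-6.5,0,0,0]
    - [0,0,-7.8,0,0,0]
    - [0,0,-8.4,0,0,0]
    - [0,0,-8.7,0,0,0]
    - [0,0,-8.7,0,0,0]

```text
t: 14.25
position: [468.3, -181.5, 310.6]
tool_rot: [1.079, 2.95, -0.0]
contact_force: [0.3, 0.0, 0.4]
width: 1.0
gripper_force: 0.0
```

```bash
python3 - <<'E'
from h import *
c=snap('wrist','w6');s=c['s'];print(s['t'],s['position'])
uv=proj(c,[[468,-182,70]])[0].astype(int);x,y=np.clip(uv,[107,80],[533,400]);print('origin',x-107,y-80)
cv2.imwrite('pics/c3.png',cv2.resize(c['frame'][y-80:y+80,x-107:x+107,::-1],(800,598),interpolation=cv2.INTER_CUBIC))
W=world(c).reshape(-1,3);z=c['z_map'].ravel()>200
p=W[z&(np.linalg.norm(W[:,:2]-[468,-182],axis=1)<45)&(W[:,2]>134)&(W[:,2]<150)];print('lid',cv2.minEnclosingCircle(p[:,:2].astype(np.float32)))
n=z&(np.linalg.norm(W[:,:2]-[506,-170],axis=1)<135)&(W[:,2]>69)&(W[:,2]<80)&(W[:,0]>520);print('block',cv2.minAreaRect(W[n][:,:2].astype(np.float32)))
E
```

```text
14.25 [ 468.30752539 -181.53228501  310.61078966]
origin 210 124
lid ((469.2451477050781, -183.12014770507812), 25.422630310058594)
block ((561.5382690429688, -168.09339904785156), (60.32796859741211, 90.09013366699219), 7.506371974945068)
```

View pics/c3.png

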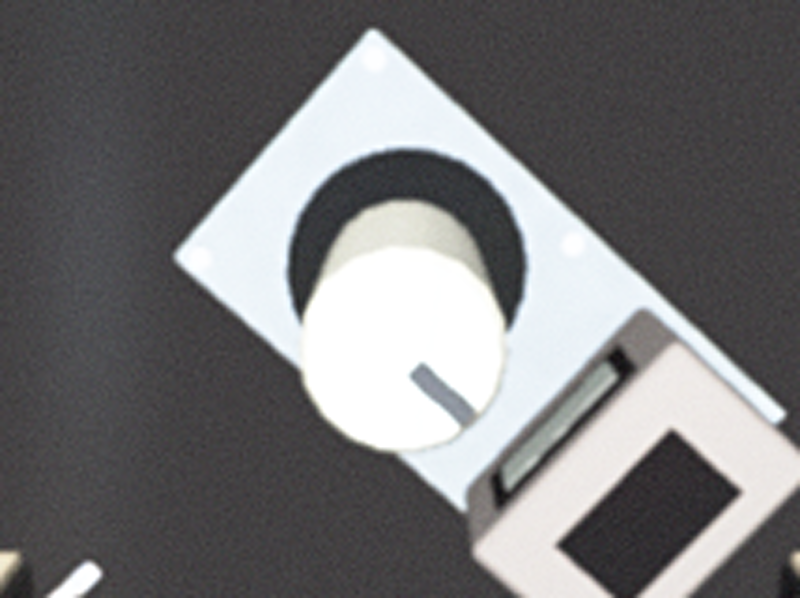

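```bash
python3 - <<'E'
from h import *
def circ(p):
    A=np.c_[2*p,np.ones(len(p))];x=np.linalg.lstsq(A,(p**2).sum(1),rcond=None)[0];return x[:2],np.sqrt(x[2]+x[:2]@x[:2])
for tag,pc,cc in [('w2',(468,-182),(464.5,-178.3)),('w6',(468,-182),(468.5,-182))]:
    c=load(tag);g=c['frame'].astype(int).sum(2);W=world(c).reshape(-1,3);z=c['z_map'].ravel()>200
    # pad outer edge: dark->bright radial crossing at z=14
    out=[];inn=[]
    def samp(P):
        uv=proj(c,P).astype(np.float32);return cv2.remap(c['frame'].mean(2).astype(np.float32),uv[:,:1],uv[:,1:],cv2.INTER_LINEAR).ravel()
    for th in np.radians(np.arange(0,360,3)):
        d=np.array([np.cos(th),np.sin(th)]);rr=np.arange(20,50,.2)
        P=np.c_[pc[0]+rr*d[0],pc[1]+rr*d[1],np.full(len(rr),14.)];v=samp(P)
        # outer
        i=np.where((rr>34)&(rr<46))[0];w=v[i]
        if w[:10].max()<90 and w[-8:].min()>140: 
            j=np.argmax(w>(w[:10].mean()+w[-8:].mean())/2);out.append(P[i[j],:2])
            k=np.where(rr<36)[0];q=v[k]
            if q[:5].min()>110: j=np.argmax(q<(q[:5].mean()+w[:10].mean())/2);inn.append(P[k[j],:2])
    po,ro=circ(np.array(out));pi,ri=circ(np.array(inn))
    l=W[z&(np.linalg.norm(W[:,:2]-cc,axis=1)<45)&(W[:,2]>136)&(W[:,2]<150)]
    hull=cv2.convexHull(l[:,:2].astype(np.float32))[:,0];lc,lr=circ(hull)
    s=W[z&(np.linalg.norm(W[:,:2]-cc,axis=1)<32)&(W[:,2]>18)&(W[:,2]<45)]
    sc,sr=circ(s[:,:2]);
    print(tag,'pad',po,ro,len(out),'base',pi,ri,len(inn),'lid',lc,lr,'side',sc,sr,len(s))
    # fixed radius fit of side
    from scipy.optimize import least_squares
    f=least_squares(lambda x:np.hypot(*(s[:,:2]-x).T)-26,cc,loss='soft_l1');print('side26',f.x)
    f=least_squares(lambda x:np.hypot(*(np.array(inn)-x).T)-26,cc,loss='soft_l1');print('base26',f.x)
c=load('w6');k=3.738;P=lambda x,y,zz:atz(c,210+x/k,124+y/k,zz)[:2]
a=P(415,368,145);b=P(471,421,145);L=P(403.5,350,140);print('ridge',a,b,np.degrees(np.arctan2(*(b-a)[::-1])),np.degrees(np.arctan2(*(b-L)[::-1])),'lid',L)
E
```

```text
w2 pad [ 468.35804794 -181.22213346] 38.85791478518916 76 base [ 461.27926973 -179.23664265] 27.93382409151781 54 lid [ 464.05406974 -178.45872565] 24.221327704549697 side [ 463.64779563 -178.51882987] 25.767176777181632 121
side26 [ 463.38277531 -178.5423762 ]
base26 [ 463.58120581 -178.81374148]
w6 pad [ 467.18288393 -180.74517923] 39.06775684923643 72 base [ 471.27023438 -185.32575424] 28.07476564710628 72 lid [ 469.11178656 -183.01836064] 23.999031496081788 side [ 469.28338983 -183.02260886] 25.695860076891382 81
side26 [ 469.53332543 -183.25987635]
base26 [ 469.23379173 -183.65734534]
ridge [ 472.5782335 -182.2472026] [ 491.26951741 -180.32975547] 5.857203837321079 4.58937400946178 lid [ 468.23666542 -182.17863551]
```

```bash
python3 - <<'E'
from h import *
for tag,cc in [('w2',(464.1,-178.4)),('w6',(469.1,-183))]:
    c=load(tag);g=c['frame'].mean(2)
    v,u=np.mgrid[:480,:640];r,t=w2c(c);K=c['intrinsics']
    d=np.stack([(u-K[0,2])/K[0,0],(v-K[1,2])/K[1,1],np.ones_like(u,float)],-1)@r;o=-r.T@t
    X=(o+d*((145-o[2])/d[...,2])[...,None])[...,:2]
    q=X-cc;m=(np.hypot(*np.moveaxis(q,-1,0))<21)&(g<200)
    p=X[m];wt=255-g[m];mu=np.average(p,axis=0,weights=wt);C=np.cov(p.T,aweights=wt);w,V=np.linalg.eigh(C);e=V[:,1]
    e*=np.sign(e@(mu-cc));print(tag,m.sum(),mu,np.degrees(np.arctan2(e[1],e[0])),np.degrees(np.arctan2(*(mu-cc)[::-1])))
s=sense();delta([468.35,-181.65,93.7],down(49.7))
E
```

```text
w2 85 [ 456.74062261 -187.4424706 ] -129.64800721144385 -129.1410398408368
w6 111 [ 481.06613128 -181.36828041] 7.126477513731865 7.7650457474745505
delta [-0.02  0.01  8.65] [-0.   -0.01  0.01]
```

Yaw is good (ridge 7.1–7.8° against the station's 7.5°), but the cartridge stands about 3 mm off the pad centre, along the tool's -x. I'll regrip and shift it.

Call:
move_arm:
  steps:
    - [-0.06,0,0.5,0,0,0]
    - [-0.06,0,1.5,0,0,0]
    - [-0.06,0,3,0,0,0]
    - [-0.06,0,4.5,0,0,0]
    - [-0.06,0,5.8,0,0,0]
    - [-0.06,0,7,0,0,0]
    - [-0.06,0,8,0,0,0]
    - [-0.06,0,8.5,0,0,0]
    - [-0.06,0,8.68,0,0,0]
    - [-0.06,0,8.68,0,0,0]

```text
t: 15.55
position: [469.8, -182.6, 93.5]
tool_rot: [1.079, 2.95, -0.0]
contact_force: [0.2, 0.5, -0.6]
width: 1.0
gripper_force: 0.0
```

Call:
move_arm:
  steps:
    - [0,0,0,0,0,0]
    - [0,0,0,0,0,0]
    - [0,0,0,0,0,0]
    - [0,0,0,0,0,0]
    - [0,0,0,0,0,0]
    - [0,0,0,0,0,0]
    - [0,0,0,0,0,0]
    - [0,0,0,0,0,0]
    - [0,0,0,0,0,0]
    - [0,0,0,0,0,0]
  fingers: 1
  grip_force: 25

```text
t: 16.8
position: [469.5, -182.7, 93.5]
tool_rot: [1.079, 2.95, -0.0]
contact_force: [-1.0, -1.2, 1.8]
width: 0.559
gripper_force: 25.0
```

Call:
move_arm:
  steps:
    - [0,0,-0.06,0,0,0]
    - [0,0,-0.12,0,0,0]
    - [0.04,0,-0.12,0,0,0]
    - [0.09,0,-0.12,0,0,0]
    - [0.13,0,-0.12,0,0,0]
    - [0.13,0,-0.08,0,0,0]
    - [0.13,0,-0.04,0,0,0]
    - [0.13,0,0,0,0,0]
    - [0.13,0,0.02,0,0,0]
    - [0.13,0,0.02,0,0,0]

```text
t: 18.05
position: [467.2, -180.6, 93.5]
tool_rot: [1.079, 2.95, -0.0]
contact_force: [-1.5, 1.2, 3.4]
width: 0.559
gripper_force: 25.0
```

Contact at +3.4 N, so I'll release and rise.

Call:
move_arm:
  steps:
    - [0,0,0,0,0,0]
    - [0,0,0,0,0,0]
    - [0,0,0,0,0,0]
    - [0,0,0,0,0,0]
    - [0,0,0,0,0,0]
    - [0,0,0,0,0,0]
    - [0,0,0,0,0,0]
    - [0,0,0,0,0,0]
    - [0,0,0,0,0,0]
    - [0,0,0,0,0,0]
  fingers: -1

```text
t: 19.3
position: [467.0, -180.5, 92.9]
tool_rot: [-1.079, -2.95, 0.0]
contact_force: [-0.3, 0.2, -0.1]
width: 0.997
gripper_force: 0.0
```

Call:
move_arm:
  steps:
    - [0,0,-0.3,0,0,0]
    - [0,0,-1,0,0,0]
    - [0,0,-2,0,0,0]
    - [0,0,-3.5,0,0,0]
    - [0,0,-5,0,0,0]
    - [0,0,-6.5,0,0,0]
    - [0,0,-7.8,0,0,0]
    - [0,0,-8.4,0,0,0]
    - [0,0,-8.7,0,0,0]
    - [0,0,-8.7,0,0,0]

```text
t: 20.55
position: [467.0, -180.4, 310.6]
tool_rot: [1.079, 2.95, -0.0]
contact_force: [-0.0, -0.4, -0.8]
width: 0.999
gripper_force: 0.0
```

```bash
cat > m.py <<'E'
from h import *
from scipy.optimize import least_squares
def circ(p):
    A=np.c_[2*p,np.ones(len(p))];x=np.linalg.lstsq(A,(p**2).sum(1),rcond=None)[0];return x[:2]
def check(c,pc=np.array((468,-182.))):
    W=world(c).reshape(-1,3);z=c['z_map'].ravel()>200
    l=W[z&(np.linalg.norm(W[:,:2]-pc,axis=1)<45)&(W[:,2]>136)&(W[:,2]<150)];lc=circ(cv2.convexHull(l[:,:2].astype(np.float32))[:,0])
    s=W[z&(np.linalg.norm(W[:,:2]-lc,axis=1)<32)&(W[:,2]>18)&(W[:,2]<45)]
    sc=least_squares(lambda x:np.hypot(*(s[:,:2]-x).T)-26,lc,loss='soft_l1').x
    out=[];im=c['frame'].mean(2).astype(np.float32)
    for th in np.radians(np.arange(0,360,3)):
        d=np.array([np.cos(th),np.sin(th)]);rr=np.arange(34,46,.2);P=np.c_[pc+rr[:,None]*d,np.full(len(rr),14.)]
        uv=proj(c,P).astype(np.float32);w=cv2.remap(im,uv[:,:1],uv[:,1:],cv2.INTER_LINEAR).ravel()
        if w[:10].max()<90 and w[-8:].min()>140: out.append(P[np.argmax(w>(w[:10].mean()+w[-8:].mean())/2),:2])
    po=circ(np.array(out));n=z&(np.linalg.norm(W[:,:2]-[506,-170],axis=1)<135)&(W[:,2]>69)&(W[:,2]<80)&(W[:,0]>520)
    b=cv2.minAreaRect(W[n][:,:2].astype(np.float32))
    v,u=np.mgrid[:480,:640];r,t=w2c(c);K=c['intrinsics'];d=np.stack([(u-K[0,2])/K[0,0],(v-K[1,2])/K[1,1],np.ones_like(u,float)],-1)@r;o=-r.T@t
    X=(o+d*((145-o[2])/d[...,2])[...,None])[...,:2];m=(np.hypot(*np.moveaxis(X-lc,-1,0))<21)&(im<200)
    e=np.linalg.eigh(np.cov(X[m].T,aweights=255-im[m]))[1][:,1];e*=np.sign(e[0])
    print('lid',lc,'side',sc,'pad',po,'block',b,'ridge',np.degrees(np.arctan2(e[1],e[0])),m.sum())
E
python3 - <<'E'
from m import *
check(snap('wrist','w7'))
s=sense();print(s['t'],s['qpos'].round(2),s['contact_force'])
# head plane from w1
c=load('w1');W=world(c).reshape(-1,3);k=(np.linalg.norm(W[:,:2]-[564,227.5],axis=1)<24)&(W[:,2]>91)&(W[:,2]<115)&(c['z_map'].ravel()>200)
p=W[k];q=p[np.linalg.norm(p[:,:2]-[564,227.5],axis=1)<12];n=np.linalg.svd(q-q.mean(0))[2][2];n*=np.sign(n[2]);print('head',q.mean(0),n,len(q),p.mean(0))
yw=np.radians(12.4);ax=np.array([.5*np.cos(yw),.5*np.sin(yw),.866]);print(ax)
H=np.array([564,227.4,102.3])
# tool frame: z=-ax; y level
for sg in (1,-1):
    y=sg*np.array([-np.sin(yw),np.cos(yw),0]);M=np.stack([np.cross(y,-ax),y,-ax],1);print('sg',sg);delta(H+80*ax,M)
delta([525,40,330],down(49.7))
E
```

```text
lid [ 466.52460411 -180.7059025 ] side [ 467.16637962 -181.08134109] pad [ 467.19214201 -180.79624977] block ((561.2387084960938, -168.06301879882812), (59.776206970214844, 89.80139923095703), 7.543969631195068) ridge 7.492599453622822 107
20.6 [ 0.36  0.3  -0.05  1.7   0.02  1.15  1.18] [-0.00450299  0.62318847 -0.72576703]
head [563.82761446 227.53468368 102.47335847] [0.49785781 0.10629131 0.86072049] 383 [563.41244898 228.11466608 102.01219013]
[0.48833614 0.10736766 0.866     ]
sg 1
delta [ 6.57 16.24  5.54] [ 1.38  2.78 -5.13]
sg -1
delta [ 6.57 16.24  5.54] [ 3.31 -1.64 12.39]
delta [ 3.9   8.24 -0.8 ] [-0.   -0.01  0.01]
```

The cartridge is now centred (side (467.2,-181.1) against pad (467.2,-180.8)) and square (7.49° against 7.54°). Next, the trigger.

Call:
move_arm:
  steps:
    - [0.6,1.5,0,0,0,0]
    - [1.3,3.2,0,0.2,0.4,-0.7]
    - [2.1,5.2,0,0.4,0.75,-1.4]
    - [2.9,7.2,0,0.6,1.15,-2.2]
    - [3.7,9.2,0,0.8,1.55,-2.9]
    - [4.5,11.2,0,1.0,1.95,-3.6]
    - [5.3,13.1,0,1.15,2.3,-4.3]
    - [6,14.8,0.3,1.3,2.6,-4.8]
    - [6.5,16.1,0.8,1.38,2.78,-5.13]
    - [6.57,16.25,1,1.38,2.78,-5.13]
  fingers: 1
  grip_force: 20

```text
t: 21.85
position: [599.8, 238.1, 278.6]
tool_rot: [0.285, -2.603, 0.083]
contact_force: [0.1, -0.5, 0.1]
width: 0.012
gripper_force: 0.0
```

```bash
python3 - <<'E'
from h import *
c=snap('wrist','w8');s=c['s'];print(s['t'],s['position'],s['qpos'].round(2),s['contact_force'],s['width'])
W=world(c).reshape(-1,3);k=(np.linalg.norm(W[:,:2]-[564,227.5],axis=1)<30)&(W[:,2]>90)&(W[:,2]<118)&(c['z_map'].ravel()>150)
p=W[k];print(len(p),p.mean(0))
yw=np.radians(12.4);ax=np.array([.5*np.cos(yw),.5*np.sin(yw),.866]);y=np.array([-np.sin(yw),np.cos(yw),0]);x=np.cross(y,-ax)
H=np.array([563.9,227.4,102.4]);q=p-H;m=abs(q@ax)<4;print('in-plane centre',m.sum(),cv2.minEnclosingCircle(np.c_[q@x,q@y][m].astype(np.float32)),'height',np.median((q@ax)[m]))
M=np.stack([x,y,-ax],1)
delta(H+20*ax,M);cv2.imwrite('pics/w8.png',c['frame'][:,:,::-1])
E
```

```text
21.85 [599.82949588 238.0837032  278.64852217] [-0.36  0.91 -0.04  0.77 -0.06  1.98  1.38] [ 0.1166538  -0.52964736  0.06803982] 0.011573393850734236
445 [557.46750752 225.53106447 105.52055604]
in-plane centre 421 ((-1.2140719890594482, -0.14653272926807404), 17.533309936523438) height -0.30038669395137285
delta [-2.25 -0.03  6.08] [-0.02 -0.   -0.  ]
```

Call:
move_arm:
  steps:
    - [-0.6,0,0.5,0,0,0]
    - [-1.2,0,1.2,0,0,0]
    - [-1.8,0,2,0,0,0]
    - [-2.27,0,3,0,0,0]
    - [-2.27,-0.03,4,0,0,0]
    - [-2.27,-0.03,5,0,0,0]
    - [-2.27,-0.03,5.7,0,0,0]
    - [-2.27,-0.03,6.1,0,0,0]
    - [-2.27,-0.03,6.1,0,0,0]
    - [-2.27,-0.03,6.1,0,0,0]

```text
t: 23.15
position: [576.0, 228.4, 123.1]
tool_rot: [0.282, -2.611, 0.075]
contact_force: [-0.0, -0.2, -0.4]
width: 0.011
gripper_force: 0.0
```

```bash
cat >> h.py <<'E'
yw=np.radians(12.4);ax=np.array([.5*np.cos(yw),.5*np.sin(yw),.866]);ty=np.array([-np.sin(yw),np.cos(yw),0]);tx=np.cross(ty,-ax);H=np.array([563.9,227.4,102.4])
def st():
    s=sense();q=s['position']-H;print(s['t'],'xyz-tool',(q@tx).round(2),(q@ty).round(2),'above',(q@ax).round(2),'axial F',(s['contact_force']@ax).round(2),s['contact_force'].round(1),s['qpos'].round(2))
E
python3 - <<'E'
from h import *
st();delta(H+20*ax-.5*tx,np.stack([tx,ty,-ax],1))
E
```

```text
23.15 xyz-tool -0.09 -1.68 above 23.97 axial F -0.38 [-0.  -0.2 -0.4] [-0.35  0.95 -0.05  1.11 -0.04  1.59  1.4 ]
delta [-0.02  0.07  0.16] [ 0.    0.03 -0.01]
```

Call:
move_arm:
  steps:
    - [-0.02,0.04,0.2,0,0,0]
    - [-0.02,0.07,0.4,0,0,0]
    - [-0.02,0.07,0.6,0,0,0]
    - [-0.02,0.07,0.75,0,0,0]
    - [-0.02,0.07,0.85,0,0,0]
    - [-0.02,0.07,0.93,0,0,0]
    - [-0.02,0.07,1.0,0,0,0]
    - [-0.02,0.07,1.06,0,0,0]
    - [-0.02,0.07,1.12,0,0,0]
    - [-0.02,0.07,1.18,0,0,0]

```text
t: 24.4
position: [561.1, 227.2, 96.8]
tool_rot: [0.282, -2.609, 0.076]
contact_force: [0.8, -0.8, 5.0]
width: 0.004
gripper_force: 2.6
```

```bash
python3 -c "from h import *;st()"
```

```text
24.4 xyz-tool -0.38 0.4 above -6.21 axial F 4.65 [ 0.8 -0.8  5. ] [-0.35  0.95 -0.06  1.19 -0.04  1.51  1.4 ]
```

Call:
move_arm:
  steps:
    - [0,0,0.02,0,0,0]
    - [0,0,0.04,0,0,0]
    - [0,0,0.06,0,0,0]
    - [0,0,0.08,0,0,0]
    - [0,0,0.1,0,0,0]
    - [0,0,0.1,0,0,0]
    - [0,0,0.1,0,0,0]
    - [0,0,0.1,0,0,0]
    - [0,0,0.1,0,0,0]
    - [0,0,0.1,0,0,0]

```text
t: 25.65
position: [559.9, 227.0, 94.8]
tool_rot: [0.282, -2.609, 0.076]
contact_force: [0.7, -0.6, 5.6]
width: 0.003
gripper_force: 2.7
```

```bash
python3 -c "from h import *;st()"
```

```text
25.65 xyz-tool -0.38 0.43 above -8.59 axial F 5.08 [ 0.7 -0.6  5.6] [-0.35  0.95 -0.06  1.19 -0.04  1.51  1.4 ]
```

Call:
move_arm:
  steps:
    - [0,0,0.02,0,0,0]
    - [0,0,0.04,0,0,0]
    - [0,0,0.06,0,0,0]
    - [0,0,0.07,0,0,0]
    - [0,0,0.07,0,0,0]
    - [0,0,0.07,0,0,0]
    - [0,0,0.07,0,0,0]
    - [0,0,0.07,0,0,0]
    - [0,0,0.07,0,0,0]
    - [0,0,0.07,0,0,0]

```text
t: 26.9
position: [559.7, 226.9, 94.3]
tool_rot: [0.282, -2.611, 0.075]
contact_force: [2.5, 0.4, 9.3]
width: 0.003
gripper_force: 4.4
```

```bash
python3 -c "from h import *;st()"
```

```text
26.9 xyz-tool -0.41 0.42 above -9.11 axial F 9.35 [2.5 0.4 9.3] [-0.35  0.95 -0.06  1.2  -0.04  1.5   1.4 ]
```

Call:
move_arm:
  steps:
    - [0,0,0.02,0,0,0]
    - [0,0,0.04,0,0,0]
    - [0,0,0.05,0,0,0]
    - [0,0,0.05,0,0,0]
    - [0,0,0.05,0,0,0]
    - [0,0,0.05,0,0,0]
    - [0,0,0.05,0,0,0]
    - [0,0,0.05,0,0,0]
    - [0,0,0.05,0,0,0]
    - [0,0,0.05,0,0,0]

```text
t: 28.15
position: [559.7, 226.9, 94.2]
tool_rot: [0.282, -2.613, 0.075]
contact_force: [2.7, -0.4, 11.2]
width: 0.007
gripper_force: 5.9
```

```bash
python3 -c "from h import *;st()"
```

```text
28.15 xyz-tool -0.45 0.43 above -9.22 axial F 11.03 [ 2.7 -0.4 11.2] [-0.35  0.95 -0.06  1.2  -0.04  1.5   1.4 ]
```

It's on the stop: a further 1.25 mm commanded moved it only 0.1 mm. I'll press to about 15 N and hold.

Call:
move_arm:
  steps:
    - [0,0,0.03,0,0,0]
    - [0,0,0.06,0,0,0]
    - [0,0,0.09,0,0,0]
    - [0,0,0.11,0,0,0]
    - [0,0,0.11,0,0,0]
    - [0,0,0.11,0,0,0]
    - [0,0,0.11,0,0,0]
    - [0,0,0.11,0,0,0]
    - [0,0,0.11,0,0,0]
    - [0,0,0.11,0,0,0]

```text
t: 29.4
position: [559.6, 226.9, 94.0]
tool_rot: [0.283, -2.616, 0.074]
contact_force: [4.9, -0.1, 18.8]
width: 0.003
gripper_force: 9.3
```

```bash
python3 -c "from h import *;st()"
```

```text
29.4 xyz-tool -0.47 0.43 above -9.45 axial F 18.67 [ 4.9 -0.1 18.8] [-0.35  0.95 -0.06  1.2  -0.04  1.5   1.4 ]
```

Call:
move_arm:
  steps:
    - [0,0,-0.02,0,0,0]
    - [0,0,-0.03,0,0,0]
    - [0,0,-0.03,0,0,0]
    - [0,0,-0.03,0,0,0]
    - [0,0,-0.03,0,0,0]
    - [0,0,-0.03,0,0,0]
    - [0,0,-0.03,0,0,0]
    - [0,0,-0.03,0,0,0]
    - [0,0,-0.03,0,0,0]
    - [0,0,-0.03,0,0,0]

```text
t: 30.65
position: [559.6, 226.9, 94.0]
tool_rot: [0.283, -2.615, 0.074]
contact_force: [3.8, -0.1, 16.4]
width: 0.005
gripper_force: 8.3
```

```bash
python3 -c "from h import *;st()"
```

```text
30.65 xyz-tool -0.48 0.44 above -9.43 axial F 16.01 [ 3.8 -0.1 16.4] [-0.35  0.95 -0.06  1.2  -0.04  1.5   1.4 ]
```

Held for over 2 s at 11–19 N. Now I'll retract along the axis.

Call:
move_arm:
  steps:
    - [0,0,-0.1,0,0,0]
    - [0,0,-0.2,0,0,0]
    - [0,0,-0.35,0,0,0]
    - [0,0,-0.5,0,0,0]
    - [0,0,-0.8,0,0,0]
    - [0,0,-1.3,0,0,0]
    - [0,0,-2,0,0,0]
    - [0,0,-3,0,0,0]
    - [0,0,-4,0,0,0]
    - [0,0,-4.6,0,0,0]

```text
t: 31.9
position: [614.0, 238.9, 190.9]
tool_rot: [0.282, -2.611, 0.075]
contact_force: [0.3, -0.6, 0.6]
width: 0.008
gripper_force: 0.0
```

```bash
python3 - <<'E'
from h import *
st();c=snap('wrist','w9');a=snap('top','t3');b=snap('side','s3')
W=world(c).reshape(-1,3);q=W-H;k=(np.hypot(q@tx,q@ty)<14)&(abs(q@ax)<25)&(c['z_map'].ravel()>100);print('head height',k.sum(),np.median((q@ax)[k]))
f=lambda c:cv2.resize(c['frame'][:,:,::-1],(400,300))
cv2.imwrite('pics/fin.png',np.vstack([np.hstack([a['frame'],b['frame']])[:,:,::-1]])[::1]) 
cv2.imwrite('pics/fin.png',cv2.resize(b['frame'][60:480,140:640,::-1],(714,600)))
E
```

```text
31.9 xyz-tool -0.25 0.5 above 102.33 axial F 0.56 [ 0.3 -0.6  0.6] [-0.35  0.97 -0.05  0.86 -0.05  1.82  1.4 ]
head height 1123 -0.09016751282364173
```

View pics/fin.png

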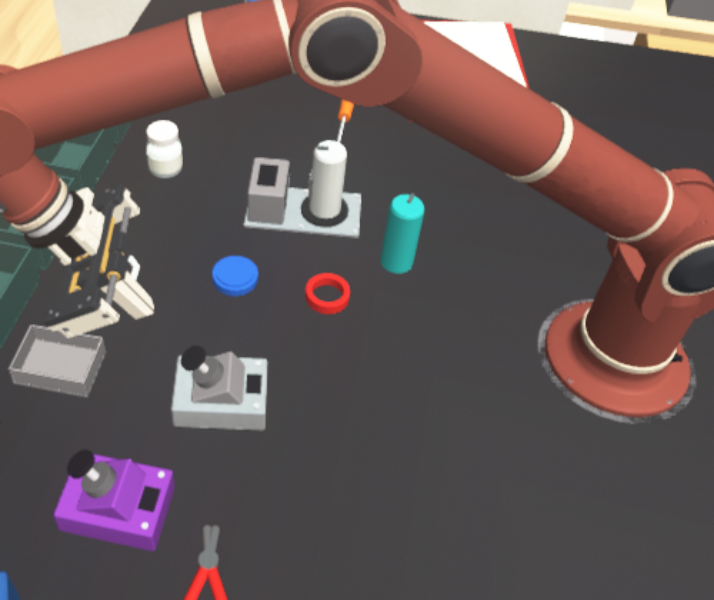

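The plunger has sprung fully out (head at (193,357), height back to 0 within 0.1 mm). The cartridge stands upright on the pad at (327,180), facing the reader, and everything else is where it was. The robot touches nothing.

```bash
python3 -c "from cell import *;print(finish_job())"
```

```text
the job is handed in; nothing more can be done
None
```

I handed the job in after about 32 s of the 64 s allowed: the cartridge is centred on its pad to about 1 mm and square to the reader to about 0.1° by my camera measurements, the plunger was held on its stop for over 2 s at a measured 11–19 N and sprang fully back out, and the final picture shows nothing else moved.

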